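Clamp the raclette cheese in its holder

ROBOT

A 7-joint arm with a two-finger parallel gripper is mounted at the origin on the work surface. World frame = base frame: x ahead of the robot, y to its left, z up, the work surface at z = 0. Lengths are in m, angles in rad, forces in N, time in s.
With the tool pointing down it reaches from about 0.425 to 0.925 m from the base axis. Payload 6.8 kg.
Tool frame: the origin (TCP) lies on the front face of the gripper's body, between the roots of the fingers; the fingertips stand 73 mm ahead of it and the grasp point (between the pads) lies 54 mm ahead of it (env.nose_length is the distance from the TCP to the fingertips, in m); z points along the fingers, y is the line along which they close (so a half turn about z gives the same grasp; the last joint's range is limited). The gripper opens to 85 mm and grips with 20 to 120 N. Pads are 22 mm wide; open, the fingers measure 114 mm over their backs; the gripper's body (76 mm by 85 mm) begins 54 mm behind the grasp point. The pads swing forward as they close: fully open they stand 13 mm farther back than shut.
Start: joints at [1.017, 0.477, 0.022, 1.555, -0.011, 1.109, -0.083], TCP at [0.291, -0.609, 0.304] pointing down, gripper open.
Joint ranges: [-2.96, 2.96], [-0.34, 2.1], [-1.41, 1.46], [0.24, 2.44], [-1.37, 4.51], [0.17, 1.92], [-2.96, 2.96]. Speed limits (rad/s): [2.39, 2.39, 3.14, 3.14, 3.14, 3.14, 3.14].

INTERFACE

Orientations are given as a unit quaternion [w, x, y, z].
In Python, from cell import env, kin, camera, calibration, job gives the robot as it stands. The module is installed in compiled form; this text tells all that it offers. Calls block until the motion is done:
- env.reach(position, orientation): joint-space move of the TCP to a pose.
- env.movel(position, velocity=0.15, rot=None, stop_force=None): straight line of the TCP; rot=None keeps the orientation; velocity is the mean speed in m/s. With stop_force (N) it stops when the force on the tool has changed by that much, and returns True; else False.
- env.goto_joints(angles): joint-space move.
- env.grip(opening, f_grip=None): finger opening in m; f_grip is the grip in N (None keeps the last); returns when the fingers have stopped.
- env.dwell(seconds).
- kin.inverse_kinematics(position, orientation): joint angles nearest the present ones, or None.
- env.get_state(): the state.
- camera(name): name is "scene" or "top"; returns (picture, depth): 420x560x3 uint8, blue, green, red; 420x560 float32, m along the optical axis (not along the pixel's ray), 0 where there is no reading.
- calibration(name): a dict with "fx", "fy", "cx", "cy" (pixels), "rvec" (rotation vector, rad) and "tvec" (3), from world to camera coordinates, as OpenCV has them. Camera axes: x right, y down, z forward; pixel columns grow to the right and rows downward; lengths in m; the calibration is good to about 2 mm. A picture is of the moment at which its call begins. calibration takes no time and is no camera call.
A pose or a line that the arm cannot do raises env.PlanningError and nothing moves.
- job.job_done(): hands the job in; it is judged then, once.
The state is a dict: "time": time; "qpos": joint angles; "joint_velocities": joint speeds; "joint_torque": joint torques, N m; "tcp_pos": TCP position; "orientation": TCP orientation; "force": force on the tool from outside, world axes, zero at the start; "torque": the same for the moment, N m; "opening": finger opening in m; "gripper_force": force on a finger pad.
Only numpy, scipy, OpenCV 4.12 (cv2) and the standard library are available. Lean on these libraries where they do the work, as an engineer would, in place of code of your own. Each camera call takes 0.05 s, during which the arm holds its last target. There are 200 camera calls.

TASK

Make the raclette cheese ready for the melter. Slide the cheese with your fingertips fully and squarely home against the holder's back plate, then turn the loose brass wing screw clockwise, stroke by stroke with a fingertip against its wings, until it comes up tight and the clamp foot is pressed firmly on the cheese. Only push: do not pinch the wings or the hub between the fingers, do not lift or tip the cheese, and leave the other things on the table where they stand.

Things in the scene. Friction and masses are not known exactly. Their poses are not given: they have to be found in the camera images.
- holder: Cheese holder of a raclette melter, heavy, fixed to the table. Its frame: origin on the table top straight below the screw axis, z up, x towards its back plate, y to its left. Steel tray: floor at z = 20 mm, x -130 to 86 mm, 136 mm wide, open at the front (-x); low side rims with inner faces at y = +-60 mm, top at z = 40 mm. Black carrying handle to the rear: x up to 201 mm, z below 50 mm.
- stop_face (a point): Centre of the front face of the holder's upright back plate, at x = 40 mm, y = 0, z = 50 mm in the holder's frame. The plate is 116 mm wide, its top at z = 84 mm. The cheese must come flat against it.
- sleeve_top (a point): Centre of the top of the round mounting sleeve behind the screw: holder frame x = 58 mm, y = 0, z = 166 mm; radius 17.6 mm, from the tray up. Its front is 40 mm from the screw axis, leaving 26 mm between it and the hub.
- screw_axis (a point): Point on the screw's vertical axis (holder frame x = y = 0) at z = 134 mm, the top of the boss (radius 19 mm, z from 108 to 134 mm) at the end of the grey clamp arm. The arm, 26 mm wide, z from 112 to 128 mm, runs from the sleeve forward over the cheese to the boss.
- wingscrew (a joint): Turn of the brass wing screw about its vertical axis, rad, growing clockwise seen from above; down 4 mm a turn. Starts at 0 to 3; the foot meets the cheese at 7.2; firm stop at 7.85; let go, it eases back to about 7.65 and stays tight. Angle of a wing in the holder's frame = +-90 deg minus the joint value. 0.05 N m (2 N at 26 mm) turns it; loose, it stays where it is left.
- wing_tip (a point): Outer end of one wing of the wing screw (the one on the holder's +y side at joint value 0), 38 mm from the axis, at half height; the other wing is straight across. Wings: upright plates 9 mm thick, 26 mm tall, reaching from the hub (radius 14 mm) out to 38 mm; z from 145 to 171 mm at joint value 0, sinking 0.64 mm per rad, 5 mm in all.
- clamp_foot: Round steel clamp foot, radius 22 mm, at the lower end of the screw; it goes up and down with the screw and does not turn. Its origin is the centre of its flat underside, which presses on the top of the cheese; 2 to 5 mm above the cheese at the start.
- cheese: Block of raclette cheese, 130 mm deep (x) by 100 mm wide (y) by 65 mm high, about 0.9 kg, brown rind on top, below and behind, pale yellow cut faces at the front and sides. Lying loose in the holder's tray, short of the back plate by 18 to 36 mm. Origin at the centre of its underside; x points to its back (rind) face, z up. Sliding it takes 3 to 8 N.
- cheese_back (a point): Centre of the cheese's back face, the one that must come against the holder's back plate.
- cheese_front (a point): Centre of the cheese's front face (towards the robot), 32 mm above the tray floor: the face to push.
- peppermill: Dark wooden pepper mill with steel top, 52 mm wide, 113 mm tall, standing to the left of the holder; leave alone. Origin: centre of its base.
- tumbler: Green glass tumbler, 74 mm wide, 85 mm tall, standing to the right of the holder; leave alone. Origin: centre of its base.
- cocotte: Small black cast-iron pot of potatoes, 120 mm wide, 156 mm over its two handles (along its y), 60 mm tall; leave alone. Origin: centre of its base.
- scraper: Raclette scraper, wooden handle and flat steel blade, 220 mm long along its x, 20 mm high, lying to the right of the holder; leave alone. Origin: its middle, underside.
- candle: Unlit candle in a clear glass, 90 mm wide, 75 mm tall, farther left; leave alone. Origin: centre of its base.
- jar: Green jar of gherkins with brass lid, 68 mm wide, 100 mm tall, farther right; leave alone. Origin: centre of its base.
Things that resemble listed ones, but are neither listed nor needed, are in the scene too. Leave any red or turquoise look-alike of the cheese alone.

How it is judged:
On the way, in this order (a step that is already met when the one before it is completed fails the run):
1. the cheese is home against the back plate, square to it (x of cheese_back in the frame of holder above 0.0365 m and angle between the x axis of cheese and the x axis of holder, either way round below 0.06 rad), for 0.2 s.
2. the wing screw is tight and its foot presses on the cheese (value of joint wingscrew above 7.35 rad and contact force between clamp_foot and cheese above 25 N), for 0.2 s.
At the end, for the whole second after the job is handed in: The cheese's back face is within 3.5 mm of the back plate and square to it within 0.06 rad, the wing screw is tight (above 7.35 rad), its foot presses on the cheese with more than 25 N, and the cheese is at rest (all of step 1 and all of step 2 and linear speed of cheese below 0.01 m/s); the robot touches nothing.
It fails at once if the cheese is lifted more than 6 mm off the tray or tipped by more than 0.1 rad (z of cheese in the frame of holder above 0.026 m or angle between cheese's own z axis and vertical above 0.1 rad).
It fails at once if the wing screw is pinched: the fingers press on both faces of a wing, or on both sides of the hub, at once ((contact force between the fingers and wingscrew_c1 above 0.5 N and contact force between the fingers and wingscrew_c2 above 0.5 N) or (contact force between the fingers and wingscrew_c4 above 0.5 N and contact force between the fingers and wingscrew_c5 above 0.5 N) or (contact force between the fingers and wingscrew_c7 above 0.5 N and contact force between the fingers and wingscrew_c8 above 0.5 N)).
It fails at once if another thing on the table is moved by more than 15 mm (distance of any of peppermill, tumbler, cocotte, scraper, candle, jar from where it was at the start of the episode above 0.015 m).
It also fails if it takes over 58 s, if anything falls off the work surface, if the arm or the gripper's body presses on something with over 40 N, if the wrist force passes 120 N, or if a joint passes its speed limit or range.

## Working session

There is one attempt and no reset: what is moved stays moved. The work goes in short steps, each a Python script; the robot and the scene stay as the last script left them, time stands still between calls to the robot, and variables do not carry over. Pictures are saved under pics/ and viewed, at most 10 in all, crops included, and the job is handed in when it is done.

```bash
mkdir -p pics; ls; python3 - <<'E'
from cell import env,kin,camera,calibration,job
import cv2,numpy as np
for n in("scene","top"):
    p,d=camera(n);cv2.imwrite(f"pics/{n}0.png",p);np.save(f"{n}0.npy",d);c=calibration(n);print(n,c)
    R=cv2.Rodrigues(np.array(c["rvec"],float))[0];print(-R.T@np.array(c["tvec"]).ravel(),R[2])
print(env.get_state())
E
```

```text
pics
scene {'fx': 405.73458919859013, 'fy': 405.73458919859013, 'cx': 274.49037142807583, 'cy': 204.09614068615645, 'rvec': array([ 2.31768185,  0.87573001, -0.34246215]), 'tvec': array([-0.40243442, -0.19819777,  1.55758736])}
[ 1.08155001 -0.57485205  1.06165384] [-0.43782631  0.46732216 -0.76806127]
top {'fx': 382.82552130320806, 'fy': 382.82552130320806, 'cx': 278.33214059931424, 'cy': 210.16850433319638, 'rvec': array([ 1.98084861, -2.2416094 ,  0.24369805]), 'tvec': array([0.0599318 , 0.55492247, 1.14988951])}
[0.30277108 0.02557527 1.24155235] [ 0.21106953 -0.0284208  -0.97705778]
{'time': 0.1, 'qpos': array([ 1.01686529,  0.4777127 ,  0.02232973,  1.55631175, -0.01152808,
        1.10929289, -0.08311737]), 'joint_velocities': array([-7.78800128e-04, -1.95838070e-03, -3.45743149e-04, -3.70926809e-03,
       -5.06051008e-04, -1.85666831e-03, -8.12107450e-05]), 'joint_torque': array([ 4.70931031e-03, -5.97757566e+01,  1.61397066e+00, -2.81954563e+01,
        1.29025552e-02,  4.97116489e-03,  3.83423895e-06]), 'tcp_pos': array([ 0.29090667, -0.60865737,  0.303043  ]), 'orientation': array([-7.68493708e-04,  9.75256514e-01,  2.21074860e-01, -2.17430202e-04]), 'force': array([-0.21517076,  0.10239579,  0.0607375 ]), 'torque': array([ 0.03055054, -0.00766048,  0.03105305]), 'gripper_force': 0.0, 'opening': 0.08508947976290851}
```

View pics/scene0.png

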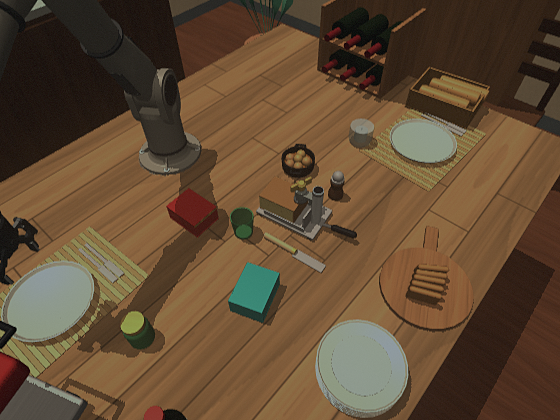

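View pics/top0.png

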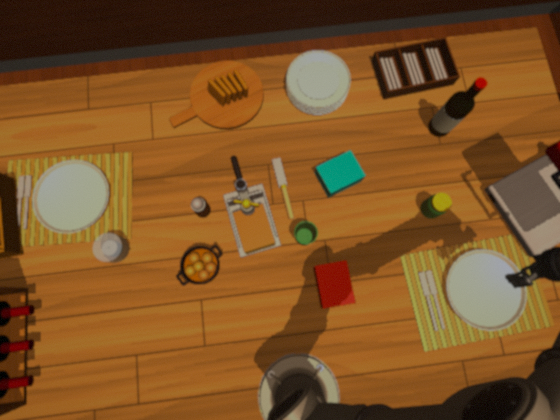

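```bash
cat > h.py <<'E'
from cell import env,kin,camera,calibration,job
import cv2,numpy as np
def cam(n):
    c=calibration(n);R=cv2.Rodrigues(np.array(c["rvec"],float))[0];return c,R,np.array(c["tvec"]).ravel()
def cloud(n,d):
    c,R,t=cam(n);v,u=np.mgrid[:d.shape[0],:d.shape[1]]
    P=np.dstack([(u-c["cx"])/c["fx"]*d,(v-c["cy"])/c["fy"]*d,d])
    W=(P-t)@R; W[d==0]=np.nan; return W
def plane(n,uv,z):
    c,R,t=cam(n);uv=np.atleast_2d(uv).astype(float)
    r=np.c_[(uv[:,0]-c["cx"])/c["fx"],(uv[:,1]-c["cy"])/c["fy"],np.ones(len(uv))]@R
    o=-R.T@t;return o+r*((z-o[2])/r[:,2])[:,None]
E
python3 - <<'E'
from h import *
for n,(a,b,c,e) in(("top",(180,320,140,290)),("scene",(230,370,140,260))):
    p=cv2.imread(f"pics/{n}0.png");d=np.load(f"{n}0.npy");W=cloud(n,d)
    q=cv2.convertScaleAbs(p[c:e,a:b],alpha=1.5);s=min(800/(b-a),600/(e-c));s=int(s);cv2.imwrite(f"pics/{n}crop.png",cv2.resize(q,None,fx=s,fy=s,interpolation=cv2.INTER_CUBIC));print(s)
    w=W[c:e,a:b].reshape(-1,3)
    for lo,hi in((.158,.175),(.08,.09),(.035,.045),(.017,.023),(.13,.157)):
        m=(w[:,2]>lo)&(w[:,2]<hi);x=w[m];print(n,lo,hi,len(x),x.mean(0).round(4),x.min(0).round(3),x.max(0).round(3),cv2.minAreaRect(x[:,:2].astype(np.float32)))
E
```

```text
4
top 0.158 0.175 229 [0.5954 0.0895 0.1651] [0.555 0.05  0.158] [0.642 0.121 0.173] ((0.5904439091682434, 0.09423828125), (0.09757252782583237, 0.05879805609583855), 22.113414764404297)
top 0.08 0.09 1389 [0.5076 0.0683 0.084 ] [ 0.437 -0.119  0.08 ] [0.622 0.259 0.09 ] ((0.5292071104049683, 0.07040242105722427), (0.37834852933883667, 0.18494459986686707), 89.78292083740234)
top 0.035 0.045 468 [0.5422 0.1361 0.0399] [ 0.304 -0.156  0.035] [0.762 0.31  0.045] ((0.5436181426048279, 0.07704679667949677), (0.42458903789520264, 0.4194732904434204), 81.19927215576172)
top 0.017 0.023 678 [0.5586 0.0707 0.0195] [ 0.311 -0.155  0.017] [0.682 0.31  0.023] ((0.5279586315155029, 0.0791444182395935), (0.4213782548904419, 0.3742561936378479), 81.14128875732422)
top 0.13 0.157 90 [0.5774 0.087  0.1411] [0.55  0.052 0.13 ] [0.631 0.12  0.157] ((0.5837334394454956, 0.09226866811513901), (0.07934311032295227, 0.05765470117330551), 19.755037307739258)
5
scene 0.158 0.175 208 [0.6026 0.0863 0.1648] [0.561 0.047 0.158] [0.65  0.119 0.173] ((0.5969938635826111, 0.09188574552536011), (0.09942232072353363, 0.05862089619040489), 24.411725997924805)
scene 0.08 0.09 921 [0.5166 0.0566 0.084 ] [ 0.443 -0.119  0.08 ] [0.649 0.253 0.09 ] ((0.5370815396308899, 0.07388947904109955), (0.38658857345581055, 0.18538165092468262), 50.83448028564453)
scene 0.035 0.045 616 [0.546  0.1306 0.0399] [ 0.369 -0.116  0.035] [0.772 0.515 0.045] ((0.5132112503051758, 0.19499707221984863), (0.3814410865306854, 0.5213785171508789), 28.350284576416016)
scene 0.017 0.023 702 [0.5903 0.0677 0.0197] [ 0.386 -0.114  0.017] [0.728 0.522 0.023] ((0.5118070840835571, 0.2000194787979126), (0.32637691497802734, 0.564080536365509), 22.2254695892334)
scene 0.13 0.157 169 [0.6034 0.0804 0.1426] [0.561 0.048 0.13 ] [0.648 0.12  0.157] ((0.605181872844696, 0.07670613378286362), (0.07433620095252991, 0.07859362661838531), 75.08609771728516)
```

View pics/topcrop.png

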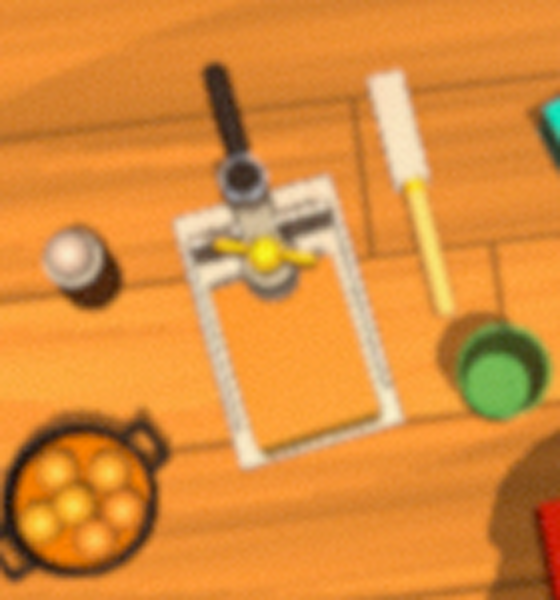

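View pics/scenecrop.png

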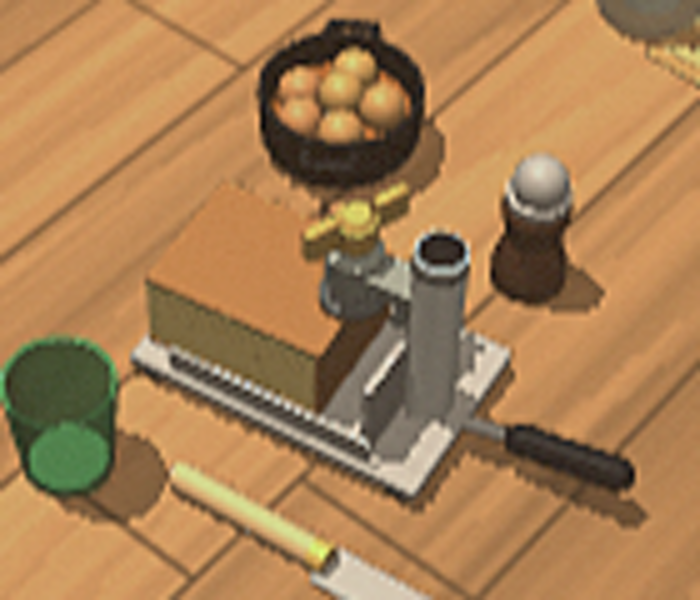

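```bash
python3 - <<'E'
from h import *
T=lambda *a:np.array(a)/4+[180,140]
S=lambda *a:np.array(a)/5+[230,140]
print("sleeve",plane("top",T(242,177),.166),plane("scene",S(441,252),.166))
print("hub",plane("top",T(266,253),.168),plane("scene",S(359,217),.168))
print("wings",plane("top",[T(216,243),T(314,262)],.168),plane("scene",[S(306,240),S(406,190)],.168))
c=plane("top",[T(176,218),T(328,178),T(402,422),T(245,465)],.02);print("tray",c, [np.linalg.norm(c[i]-c[i-1]) for i in range(4)])
d=c[1]-c[2]+c[0]-c[3];print(np.degrees(np.arctan2(d[1],d[0])))
# cheese top by plane & colour
for n in("top","scene"):
    W=cloud(n,np.load(n+"0.npy"));p=cv2.imread(f"pics/{n}0.png").astype(int)
    near=np.hypot(W[...,0]-.52,W[...,1]-.065)<.14
    m=near&(abs(W[...,2]-.085)<.005)&(p[...,2]-p[...,0]>70)
    m=cv2.morphologyEx(m.astype(np.uint8),cv2.MORPH_OPEN,np.ones((3,3)))
    k=cv2.connectedComponentsWithStats(m);i=1+np.argmax(k[2][1:,4]);v,u=np.nonzero(k[1]==i)
    P=plane(n,np.c_[u,v],.085)[:,:2].astype(np.float32);r=cv2.minAreaRect(P);print(n,len(P),W[k[1]==i][:,2].mean(),r,cv2.boxPoints(r))
    s=W[near&(abs(W[...,2]-.166)<.006)];s=s[s[:,0]>.605];print("sleeve cloud",cv2.minEnclosingCircle(s[:,:2].astype(np.float32)))
    for nm,x,y,hh in(("brass",.57,.09,.15),):
        h=cv2.cvtColor(p.astype(np.uint8),cv2.COLOR_BGR2HSV);m=near&(W[...,2]>.14)&(h[...,1]>120)&(W[...,0]<.61);w=W[m];print(len(w),w.mean(0),cv2.minAreaRect(w[:,:2].astype(np.float32)))
E
```

```text
sleeve [[0.62548581 0.09430163 0.166     ]] [[0.63344548 0.09367836 0.166     ]]
hub [[0.56619136 0.0828452  0.168     ]] [[0.58020188 0.08237737 0.168     ]]
wings [[0.57798734 0.11784285 0.168     ]
 [0.55533733 0.04928673 0.168     ]] [[0.56819984 0.04756579 0.168     ]
 [0.58762075 0.11807466 0.168     ]]
tray [[ 0.64105861  0.16115308  0.02      ]
 [ 0.65970029  0.03302357  0.02      ]
 [ 0.4509208  -0.00257326  0.02      ]
 [ 0.43223373  0.12563073  0.02      ]] [np.float64(0.21182462257604404), np.float64(0.12947850708056904), np.float64(0.21179237196236986), np.float64(0.12955874835608297)]
9.664903916136073
top 1131 0.08409220757072648 ((0.5080896019935608, 0.07463505119085312), (0.1292753368616104, 0.09920825064182281), 10.358606338500977) [[0.43558618 0.11180831]
 [0.45342466 0.01421699]
 [0.580593   0.03746179]
 [0.5627545  0.13505311]]
sleeve cloud ((0.6257876753807068, 0.09441106021404266), 0.016811447218060493)
138 [0.56726063 0.08442195 0.1637295 ] ((0.568388819694519, 0.08502791076898575), (0.0722023993730545, 0.025654368102550507), 61.31266784667969)
scene 612 0.08408594847643537 ((0.5141040682792664, 0.0747588574886322), (0.12662512063980103, 0.09645159542560577), 10.939178466796875) [[0.4427903  0.11009373]
 [0.46109357 0.01539474]
 [0.58541787 0.03942399]
 [0.5671146  0.13412298]]
sleeve cloud ((0.6313137412071228, 0.09536118805408478), 0.01943877898156643)
166 [0.57745616 0.08136395 0.16089263] ((0.5772347450256348, 0.08339929580688477), (0.07533860951662064, 0.02218354493379593), 70.43229675292969)
```

```bash
cat >> h.py <<'E'
from scipy.spatial.transform import Rotation as Ro
AX=np.array([.571,.084]);YAW=np.radians(10.)
def H(x,y,z):
    c,s=np.cos(YAW),np.sin(YAW);return np.array([AX[0]+c*x-s*y,AX[1]+s*x+c*y,z])
def Q(a):  # tool down, tool x at holder angle a (deg)
    q=(Ro.from_euler('z',YAW+np.radians(a))*Ro.from_euler('x',np.pi)).as_quat();return q[[3,0,1,2]]
def st(*k):
    s=env.get_state();print('t',round(s['time'],2),'tcp',s['tcp_pos'].round(4),'F',s['force'].round(1),*[s[i] for i in k])
E
python3 - <<'E'
from h import *
print(env.nose_length)
for a in(0,90,180,-90):
    for P in(H(-.150,0,.107),H(-.150,0,.2),H(-.09,0,.107),H(0,.035,.225),H(-.035,0,.225),H(0,-.035,.225)):
        j=kin.inverse_kinematics(P,Q(a));print(a,P.round(3),None if j is None else np.round(j,2))
W=cloud("top",np.load("top0.npy"));
for n,u,v in(("cocotte",200,265),("tumbler",305,235),("mill",199,206),("scr",288,195)):print(n,W[v-4:v+5,u-4:u+5].reshape(-1,3).mean(0).round(3))
E
```

```text
0.0726
0 [0.423 0.058 0.107] [ 0.05  0.43 -0.39  2.26  0.33  0.51 -2.  ]
0 [0.423 0.058 0.2  ] [ 0.18  0.26 -0.52  2.19  0.19  0.73 -1.87]
0 [0.482 0.068 0.107] [ 0.01  0.49 -0.34  2.13  0.3   0.57 -1.94]
0 [0.565 0.118 0.225] [ 0.05  0.45 -0.47  1.84  0.25  0.91 -1.93]
0 [0.537 0.078 0.225] [ 0.09  0.39 -0.43  1.93  0.21  0.87 -1.85]
0 [0.577 0.05  0.225] [ 0.08  0.43 -0.34  1.85  0.18  0.9  -1.75]
90 [0.423 0.058 0.107] [ 0.22  0.47 -0.59  2.25  0.49  0.55 -0.57]
90 [0.423 0.058 0.2  ] [ 0.36  0.3  -0.73  2.18  0.29  0.75 -0.39]
90 [0.482 0.068 0.107] [ 0.15  0.52 -0.52  2.12  0.44  0.61 -0.5 ]
90 [0.565 0.118 0.225] [ 0.17  0.48 -0.63  1.84  0.34  0.94 -0.44]
90 [0.537 0.078 0.225] [ 0.23  0.42 -0.61  1.92  0.31  0.9  -0.36]
90 [0.577 0.05  0.225] [ 0.26  0.47 -0.58  1.83  0.32  0.93 -0.29]
180 [0.423 0.058 0.107] [ 0.36  0.51 -0.76  2.24  0.63  0.61  0.87]
180 [0.423 0.058 0.2  ] [ 0.58  0.38 -1.    2.17  0.44  0.81  1.04]
180 [0.482 0.068 0.107] [ 0.27  0.56 -0.66  2.11  0.57  0.65  0.96]
180 [0.565 0.118 0.225] [ 0.31  0.54 -0.82  1.83  0.47  0.98  1.03]
180 [0.537 0.078 0.225] [ 0.4   0.48 -0.84  1.91  0.44  0.95  1.1 ]
180 [0.577 0.05  0.225] [ 0.38  0.52 -0.76  1.82  0.43  0.97  1.19]
-90 [0.423 0.058 0.107] [-1.08  0.7   1.05  2.32 -1.03  0.72 -2.22]
-90 [0.423 0.058 0.2  ] [-1.27  0.55  1.3   2.27 -0.73  0.85 -2.45]
-90 [0.482 0.068 0.107] [-1.12  0.99  1.26  2.19 -1.21  1.01 -2.1 ]
-90 [0.565 0.118 0.225] [-1.14  0.8   1.27  1.92 -0.87  1.12 -2.48]
-90 [0.537 0.078 0.225] [-1.13  0.74  1.28  2.   -0.82  1.06 -2.43]
-90 [0.577 0.05  0.225] [-1.02  0.8   1.27  1.91 -0.87  1.12 -2.36]
cocotte [0.418 0.252 0.05 ]
tumbler [nan nan nan]
mill [nan nan nan]
scr [ 0.616 -0.049  0.009]
```

```bash
python3 - <<'E'
from h import *
env.grip(.05)
env.reach(H(-.152,0,.22),Q(180));st('opening')
r=env.movel(H(-.152,0,.108),velocity=.1,stop_force=15);print(r);st()
p,d=camera("top");W=cloud("top",d);cv2.imwrite("pics/t1.png",cv2.resize(p[170:290,200:320],None,fx=5,fy=5))
p,d=camera("scene");cv2.imwrite("pics/s1.png",cv2.resize(p[130:250,230:350],None,fx=5,fy=5))
cv2.imwrite("pics/both1.png",np.hstack([cv2.resize(cv2.imread(f"pics/{a}1.png"),(400,400)) for a in "ts"]))
E
```

```text
t 2.98 tcp [0.4217 0.0569 0.22  ] F [-1.1 -0.3  0.1] 0.05032753682521557
False
t 4.24 tcp [0.4216 0.0577 0.1084] F [-0.4  0.1 -0.2]
```

View pics/both1.png

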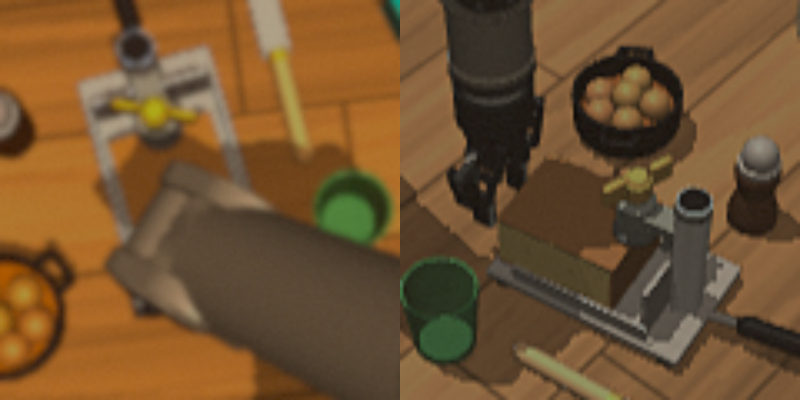

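The pictures show the fingers in front of the cheese's front face (right panel about (490,200)), clear of the tumbler and the pot. Now the push.

```bash
python3 - <<'E'
from h import *
for x,f in((-.125,15),(-.108,15),(-.090,22)):
    r=env.movel(H(x,0,.108),velocity=.035,stop_force=f)
    s=env.get_state();d=s['tcp_pos'][:2]-AX;print(r,'hx',d@[np.cos(YAW),np.sin(YAW)]);st('torque')
    if r:break
env.dwell(.3);st()
E
```

```text
False hx -0.1268417556408875
t 5.27 tcp [0.4461 0.0617 0.1072] F [-5.2 -0.3  2. ] [-0.14542504  1.04434398 -0.01353744]
False hx -0.10836249617549436
t 5.9 tcp [0.4643 0.0651 0.1077] F [-4.6 -1.6 -1.7] [-0.12012989  0.63768406  0.0066067 ]
True hx -0.10239199477512054
t 6.28 tcp [0.4702 0.0662 0.1066] F [ 0.4  0.6 -0.4] [-0.01216767 -0.02384889  0.04222713]
t 6.58 tcp [0.469  0.0657 0.1061] F [ 0.1  0.2 -0.4]
```

```bash
python3 - <<'E'
from h import *
r=env.movel(H(-.092,0,.107),velocity=.03,stop_force=28);print(r);st()
env.dwell(.3)
env.movel(H(-.125,0,.108),velocity=.1);env.movel(H(-.14,0,.25),velocity=.25)
env.grip(0.0);
env.reach(H(-.12,-.2,.32),Q(180));st('opening')
for n in("top","scene"):
    p,d=camera(n);cv2.imwrite(f"pics/{n}2.png",p);W=cloud(n,d);p=p.astype(int)
    near=np.hypot(W[...,0]-.54,W[...,1]-.075)<.13
    m=near&(abs(W[...,2]-.085)<.005)&(p[...,2]-p[...,0]>50)
    m=cv2.morphologyEx(m.astype(np.uint8),cv2.MORPH_OPEN,np.ones((3,3)))
    k=cv2.connectedComponentsWithStats(m);i=1+np.argmax(k[2][1:,4]);v,u=np.nonzero(k[1]==i)
    P=plane(n,np.c_[u,v],.085)[:,:2].astype(np.float32);print(n,len(P),cv2.minAreaRect(P))
a=[cv2.resize(cv2.convertScaleAbs(cv2.imread(f"pics/{n}2.png")[y:y+100,x:x+100],alpha=1.6),(400,400),interpolation=cv2.INTER_CUBIC) for n,x,y in(("top",205,170),("scene",250,150))]
cv2.imwrite("pics/both2.png",np.hstack(a))
E
```

```text
True
t 6.97 tcp [0.4708 0.0659 0.1044] F [ 0.2  1.1 -0. ]
t 9.78 tcp [ 0.4872 -0.1323  0.3196] F [-0.3 -0.7  0.1] -1.7974306566547566e-05
top 891 ((0.542081356048584, 0.08054205030202866), (0.12656915187835693, 0.09949329495429993), 9.342931747436523)
scene 462 ((0.5374041795730591, 0.07705049216747284), (0.10159344226121902, 0.0986751914024353), 9.584545135498047)
```

View pics/both2.png

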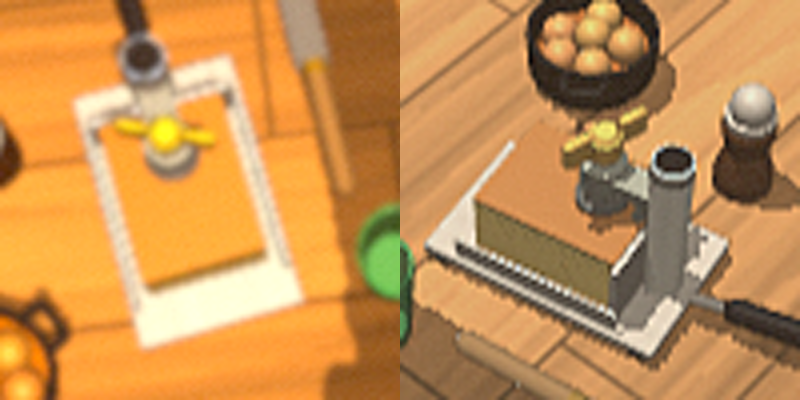

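The cheese is now flat against the plate: in the left panel its rear edge meets the plate and its front edge is at (210,270). The wings sit at about (120,125) and (212,140) in the left panel, unmoved. Next is stroke 1.

```bash
cat >> h.py <<'E'
def pose(w,z,gap=0,r=.031,n=.0155):
    t=np.radians(w);u=np.array([np.cos(t),np.sin(t)]);m=np.array([-u[1],u[0]]);p=r*u+(n+gap)*m
    return H(p[0],p[1],z),Q(w+270)
def stroke(w0,w1,z=.2206,step=20,f=18,v=.035,verbose=True):
    p,q=pose(w0,.262);env.reach(p,q)
    p,_=pose(w0,z)
    if env.movel(p,velocity=.1,stop_force=8): print("blocked going down");st();return None
    w=w0;hit=False
    while w>w1 and not hit:
        w=max(w-step,w1);p,q=pose(w,z);hit=env.movel(p,velocity=v,rot=q,stop_force=f)
        if verbose:print(w,hit,env.get_state()['force'].round(1))
    return w,hit
def off(w,z=.2206):
    p,q=pose(w,z,gap=.006);env.movel(p,velocity=.06);p[2]=.262;env.movel(p,velocity=.15)
E
python3 - <<'E'
from h import *
print(stroke(-98,-285));st()
off(-285)
env.reach(H(-.12,-.2,.32),Q(180));st()
for n in("top","scene"):
    p,d=camera(n);cv2.imwrite(f"pics/{n}3.png",p)
a=[cv2.resize(cv2.convertScaleAbs(cv2.imread(f"pics/{n}3.png")[y:y+100,x:x+100],alpha=1.6),(400,400),interpolation=cv2.INTER_CUBIC) for n,x,y in(("top",205,170),("scene",250,150))]
cv2.imwrite("pics/both3.png",np.hstack(a))
E
```

```text
-118 False [ 0.4 -0.5  0.5]
-138 False [-1.1 -0.8 -0.1]
-158 False [ 1.1 -0.1 -1.1]
-178 False [1.  0.  0.2]
-198 False [-0.3 -0.4  0.2]
-218 False [-0.4 -1.3  0.7]
-238 False [0.1 0.7 1.8]
-258 False [ 0.  -0.2 -1.2]
-278 False [ 0.   0.3 -0.5]
-285 False [ 0.1  0.  -0.1]
(-285, False)
t 16.1 tcp [0.5583 0.1161 0.2207] F [ 0.1  0.  -0.1]
t 19.77 tcp [ 0.4876 -0.1336  0.3199] F [-0.7  0.   0.4]
```

View pics/both3.png

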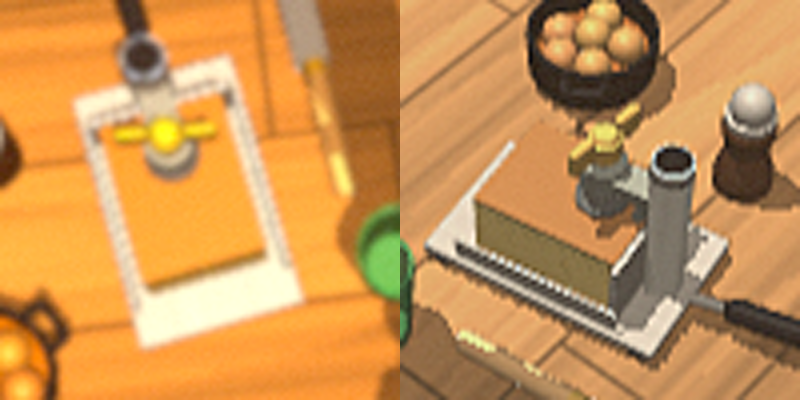

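```bash
python3 - <<'E'
from h import *
for k,(a,b) in {2:((117,123),(213,141)),3:((117,134),(213,130))}.items():
    P=plane("top",np.array([a,b])/4+[205,170],.168);d=P[0]-P[1];print(k,P.mean(0),np.degrees(np.arctan2(d[1],d[0]))-10)
for k in(2,3):
  for n in("top","scene"):
    p=cv2.imread(f"pics/{n}{k}.png");h=cv2.cvtColor(p,cv2.COLOR_BGR2HSV)
    m=cv2.inRange(h,(22,120,90),(36,255,255))
    r=(slice(180,235),slice(225,270)) if n=="top" else (slice(160,200),slice(275,325))
    v,u=np.nonzero(m[r]);uv=np.c_[u+r[1].start,v+r[0].start]
    P=plane(n,uv,.162)[:,:2];c=np.linalg.svd(P-P.mean(0),full_matrices=False)[2][0];print(k,n,len(P),P.mean(0).round(4),(np.degrees(np.arctan2(c[1],c[0]))-10)%180)
E
```

```text
2 [0.56702909 0.0835225  0.168     ] 62.07574861186433
3 [0.5670149  0.08346938 0.168     ] 75.40310279515894
2 top 97 [0.5693 0.0848] 62.62415922771869
2 scene 57 [0.5727 0.0868] 68.47119951358727
3 top 106 [0.5694 0.0846] 75.58171630503999
3 scene 48 [0.5724 0.088 ] 102.08553992820573
```

```bash
python3 - <<'E'
from h import *
print(stroke(-86,-285,verbose=False));st()
off(-285)
r=stroke(-86,-150,verbose=False);print(r);st()
w=-150
while w>-200:
    w-=5;p,q=pose(w,.2206);hit=env.movel(p,velocity=.02,rot=q,stop_force=30)
    s=env.get_state();d=s['tcp_pos'];c,s_=np.cos(YAW),np.sin(YAW);e=d[:2]-AX
    F=s['force'];print(w,hit,F.round(1),'tcp angle',round(np.degrees(np.arctan2(-s_*e[0]+c*e[1],c*e[0]+s_*e[1]))%360-360-26.6,1))
    if hit or np.linalg.norm(F[:2])>35:break
st()
E
```

```text
(-285, False)
t 26.32 tcp [0.5583 0.1161 0.2206] F [0.2 0.8 0.2]
blocked going down
t 29.98 tcp [0.5953 0.0588 0.24  ] F [-0.6 -1.8  7.8]
None
t 29.98 tcp [0.5953 0.0588 0.24  ] F [-0.6 -1.8  7.8]
-155 True [-1.2 -2.   9.9] tcp angle -96.5
t 30.94 tcp [0.5885 0.0538 0.2398] F [-1.2 -2.   9.9]
```

```bash
python3 - <<'E'
from h import *
p=env.get_state()['tcp_pos'].copy();p[2]=.27;env.movel(p,velocity=.15)
env.reach(H(-.12,-.2,.32),Q(180));st()
for n in("top","scene"):
    p,d=camera(n);cv2.imwrite(f"pics/{n}4.png",p)
h=cv2.cvtColor(cv2.imread("pics/top4.png"),cv2.COLOR_BGR2HSV)
v,u=np.nonzero(cv2.inRange(h,(22,120,90),(36,255,255))[180:235,225:270]);P=plane("top",np.c_[u+225,v+180],.162)[:,:2];c=np.linalg.svd(P-P.mean(0),full_matrices=False)[2][0];print(len(P),P.mean(0),(np.degrees(np.arctan2(c[1],c[0]))-10)%180)
a=[cv2.resize(cv2.convertScaleAbs(cv2.imread(f"pics/{n}4.png")[y:y+100,x:x+100],alpha=1.6),(400,400),interpolation=cv2.INTER_CUBIC) for n,x,y in(("top",205,170),("scene",250,150))]
cv2.imwrite("pics/both4.png",np.hstack(a))
E
```

```text
t 32.17 tcp [ 0.4877 -0.1331  0.3196] F [-0.8  0.5 -0.2]
104 [0.56904924 0.08471088] 93.72724372207499
```

View pics/both4.png

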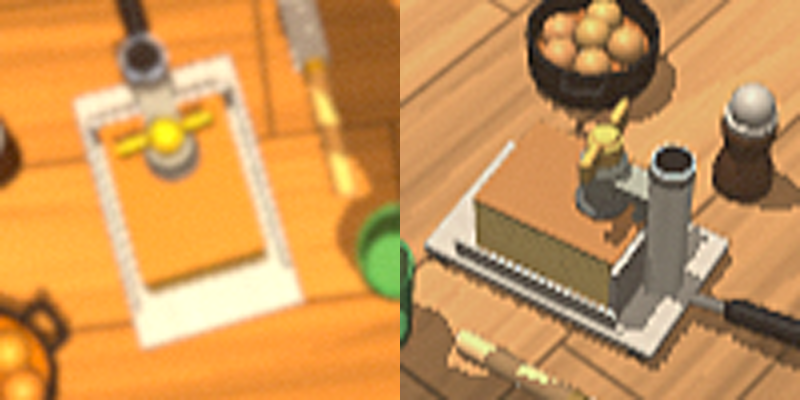

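The wings now lie along 94°/-86° in the holder's frame (left panel tips (118,150) and (210,118)). The height at which the finger was blocked implies q≈6.2. Stroke 2 worked, but the joint-space re-entry dragged the wing back slightly. I'll re-enter from higher up and with more lead.

```bash
python3 - <<'E'
from h import *
p,q=pose(-65,.30);env.reach(p,q)
p,_=pose(-65,.2190);b=env.movel(p,velocity=.12,stop_force=8);print("blocked",b);st()
w=-65
while w>-205 and not b:
    w-=15 if w>-140 else 6
    p,q=pose(w,.2190);hit=env.movel(p,velocity=.035 if w>-140 else .025,rot=q,stop_force=30)
    s=env.get_state();c,s_=np.cos(YAW),np.sin(YAW);e=s['tcp_pos'][:2]-AX
    F=s['force'];print(w,hit,F.round(1),round(np.degrees(np.arctan2(-s_*e[0]+c*e[1],c*e[0]+s_*e[1]))%360-360-26.6,1))
    if hit or np.linalg.norm(F[:2])>35:break
st()
E
```

```text
blocked False
t 34.02 tcp [0.6018 0.0678 0.2196] F [ 0.6 -0.3  0. ]
-80 False [-0.2 -0.3  1.1] -79.4
-95 False [ 0.8 -0.6  0.2] -94.2
-110 False [-1.  -0.2  0.2] -109.8
-125 False [-0.  -0.3  0.7] -125.1
-140 False [ 0.3 -0.2 -0.3] -140.0
-146 False [ 0.7 -0.1 -0.4] -146.1
-152 False [ 0.6 -1.2 -0.1] -152.0
-158 False [ 0.2 -0.7 -1.3] -157.9
-164 False [ 0.7 -1.3 -0.7] -163.9
-170 False [ 0.4 -1.9 -0.1] -169.9
-176 False [ 0.9 -2.4  1.1] -175.9
-182 False [-0.3 -1.3 -0.7] -182.0
-188 False [ 0.6 -9.2  1.9] -184.1
-194 False [  0.9 -15.9   3.4] -185.8
-200 False [  0.7 -23.4   7.2] -187.5
-206 False [ -2.1 -30.4  12.2] -189.3
t 39.38 tcp [0.5373 0.0665 0.2186] F [ -2.1 -30.4  12.2]
```

The hard stop came where it was predicted, at about -182°. The force rose lightly from -158°, where the foot meets the cheese. Now I'll release and check.

```bash
python3 - <<'E'
from h import *
env.dwell(.2)
p,_=pose(-182,.219,gap=.003);env.movel(p,velocity=.04)
p,_=pose(-182,.219,gap=.012);env.movel(p,velocity=.06)
p[2]=.31;env.movel(p,velocity=.2)
env.reach(H(-.12,-.2,.33),Q(180));st()
p,d=camera("top");cv2.imwrite("pics/top5.png",p);q,_=camera("scene");cv2.imwrite("pics/scene5.png",q)
h=cv2.cvtColor(p,cv2.COLOR_BGR2HSV)
v,u=np.nonzero(cv2.inRange(h,(22,120,90),(36,255,255))[180:235,225:270]);P=plane("top",np.c_[u+225,v+180],.162)[:,:2];c=np.linalg.svd(P-P.mean(0),full_matrices=False)[2][0];print(len(P),P.mean(0),(np.degrees(np.arctan2(c[1],c[0]))-10)%180)
a=[cv2.resize(cv2.convertScaleAbs(cv2.imread(f"pics/{n}5.png")[y:y+100,x:x+100],alpha=1.6),(400,400),interpolation=cv2.INTER_CUBIC) for n,x,y in(("top",205,170),("scene",250,150))]
cv2.imwrite("pics/both5.png",np.hstack(a))
E
```

```text
t 43.03 tcp [ 0.4875 -0.1335  0.3298] F [-0.2  0.1 -0.7]
78 [0.56791409 0.08446037] 12.993997134819438
```

View pics/both5.png

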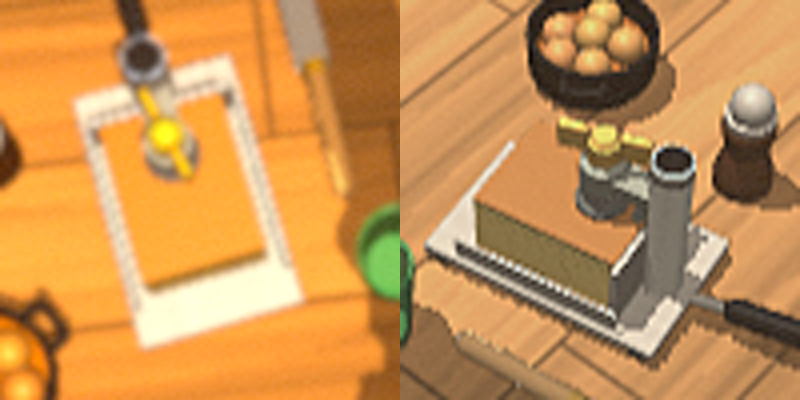

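The wings rest along about 12° (left panel (145,95) to (185,175)), which is q ≈ 7.65: tight, as described. The cheese is still square against the plate.

```bash
python3 -c "
from h import *
print(job.job_done())"
```

```text
the job is handed in; nothing more can be done
None
```

The job is handed in at about 43 s of the 58 s limit: the cheese is square against the back plate, the wing screw reached its stop and rests tight at about 7.65 rad by the camera, and the arm is clear; the foot's force on the cheese was not measured directly.

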